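Push the potato chipper's blade frame home and run its wing nut down

TASK

The blade frame of the potato chipper has been left pulled out, with its wing nut run up. Push the frame by the lip of its tongue until it is fully home, then run the wing nut on the stud down clockwise with repeated fingertip strokes against its wings, until it is seated and will turn no further. Work with the outside of the fingers only: take neither the nut, the lip nor anything else between them, and leave the loose things lying about where they are.

Things in the scene. Friction and masses are not known exactly. Their poses are not given: they have to be found in the camera images.
- chipper: Upright lever potato chipper, fixed. Origin: on the table under the middle of its square mouth; +x to its back, -x to its front (where the tongue and the wing nut are), z up. Deck: flat top 110 mm above the table, from 130 mm in front of the origin to 110 mm behind it and 130 mm to each side. A 62 mm high catch pan stands under the deck. Space in front of and beside the nut is free.
- block_front (a point): Lower front edge, middle, of the raised push block: 40 mm in front of the chipper's origin and 250 mm above the table; axes as the chipper's. The block (80 mm square) hangs between two 16 mm guide rods 88 mm to each side of the origin, under a bridge 390 mm and a raised lever 650 mm high. So tall parts begin 60 mm behind the nut's axis.
- blade_frame (a joint): Position of the blade frame along the chipper's +x, in m: 0 = fully home against its back stop, a hard stop; negative = still that far pulled out to the front (starts 14 to 30 mm out). It slides on the deck between side guides, needs about 2.5 N to move and stays where it is left.
- frame_middle (a point): Middle of the blade grid, at the top of the frame, 119 mm above the table. The frame is a 116 mm steel square, 9 mm high. To the front (-x) it has a 3 mm thick, 36 mm wide flat tongue lying on the deck; the stud of the wing nut stands up through a slot in it, and it ends in an upturned lip.
- frame_lip (a point): Middle of the front (outer) face of the lip, where to push along the chipper's +x: a 3 mm thick, 36 mm wide upright plate across the tongue's end, from 110 to 132 mm above the table. This point is 123 mm above the table and, when home, 150 mm in front of the chipper's origin, always beyond the deck's front edge: below is only the table. Axes as the chipper's.
- nut_turn (a joint): Turn of the wing nut in rad, clockwise seen from above positive: 0 = screwed fully down, seated on the tongue, a hard stop; negative = that much still to turn clockwise (starts 8.5 to 13 rad up). Thread 1.75 mm per turn: it starts 2.4 to 3.6 mm above its seat and sinks as it turns. Loose: about 0.02 N m turns it, and it stays where it is left.
- wing_nut: The wing nut as a whole, on an upright 12 mm stud 100 mm in front of the chipper's origin. Origin: on the stud's axis at the nut's underside (113 mm above the table when seated). This frame rises and sinks with the nut but does not turn with it. Flange 28 mm across and 3 mm high, hub 23 mm across up to 17 mm, between two wings.
- nut_top (a point): Point on the nut's axis level with the tops of its wings, 33 mm above the nut's underside (146 mm above the table when seated). It turns with the nut: its x runs along the two wings, z up. The wings are upright, of plain brass, 5 mm thick, reaching from the hub to 32 mm from the axis, and stand between about 12 and 33 mm above the nut's underside.
- spare_nut: A second brass wing nut like the one on the stud (64 mm across the wings, 33 mm high), standing loose on the chipper's deck to one side, on no stud. Bystander. Origin: centre of its underside.
- spare_frame: A spare blade frame with coarser grid (116 mm square, 9 mm high, with a tongue that ends in a 22 mm high lip, 208 mm long in all) lying on the table in front of or beside the chipper. Bystander. Origin: underside, middle of the grid; its tongue points to its -x.
- wrench: Open-ended wrench, 170 mm long, lying on the table. Bystander. Origin: underside, middle.
- brush: Small brush, 200 mm long, lying on the table. Bystander. Origin: underside, middle.
- cup: Open steel cup, 76 mm across, 85 mm high, on the table. Bystander. Origin: centre of its underside.
- jar: White lidded jar, 60 mm across, 80 mm high, on the table. Bystander. Origin: centre of its underside.
- screwdriver: Screwdriver, 190 mm long, lying on the table. Bystander. Origin: underside, middle.

How it is judged:
By the outcome, as a careful person would: the job done as asked, in the order asked, and still so for the second after the job is handed in, with the robot touching nothing.
It also fails if it takes over 72 s, if anything falls off the work surface, if the arm or the gripper's body presses on something with over 40 N, if the wrist force passes 120 N, or if a joint passes its speed limit or range.

ROBOT

A 6-joint arm with a two-finger parallel gripper is mounted at the origin on the work surface. World frame = base frame: x ahead of the robot, y to its left, z up, the work surface at z = 0. Lengths are in m, angles in rad, forces in N, time in s.
With the tool pointing down it reaches from about 0.25 to 0.8 m from the base axis. Payload 8.5 kg.
Tool frame: the origin (TCP) lies on the mounting face of the last link; the fingertips stand 173 mm ahead of it and the grasp point (between the pads) lies 155 mm ahead of it (bot.tip_reach is the distance from the TCP to the fingertips, in m); z points along the fingers, y is the direction in which the jaws open and shut (so a half turn about z gives the same grasp; the last joint's range is limited). The gripper opens to 85 mm and grips with 20 to 120 N. Pads are 22 mm wide; open, the fingers measure 114 mm over their backs; the gripper's body (76 mm by 85 mm) begins 54 mm behind the grasp point. The pads swing forward as they close: fully open they stand 13 mm farther back than shut.
Start: joints at [-1.302, 0.238, -0.013, 1.319, 0, 1.571], TCP at [0.139, -0.506, 0.405] pointing down, gripper open.
Joint ranges: [-2.66, 2.66], [-1.03, 1.9], [-1.14, 1.46], [-1.82, 2.27], [-1.45, 1.34], [-3.14, 3.14]. Speed limits (rad/s): [2.22, 2.22, 2.79, 3.14, 3.14, 3.14].

INTERFACE

Orientations are given as a unit quaternion [w, x, y, z].
In Python, from station import telemetry, grab_frame, ticket, finder, bot gives the robot as it stands.
- The arm moves only by the tool arm_command, never from a script. Its arguments are lists of equal length, an entry for each row: "gripper": the opening, from 0 (shut) to 1 (fully open); "dp": the shift along the world's x, y, z in units of 25 mm (1.0 is 25 mm), a list of three; "twist": the turn, a rotation vector about the world's x, y, z in units of 5 degrees (1.0 is 5 degrees), a list of three. A call has 1 to 20 rows; each row shifts and turns the pose as measured when the row begins; what a row does not reach is not made up. A row lasts 1/10 s, in which the tool goes at most 50 mm and 8.59 degrees, less where a joint would pass 70% of its speed; a pose out of reach is approached as far as the arm can. A call is refused whole if a number of a shift passes 1 or a number of a turn 1, either way. A call with a gripper value outside its range is refused whole. The fingers move at their own pace and stop on an object; "squeeze" is the grip in N (left out, the last holds). Time passes only in rows, so rows that do not move let the fingers close. It gives the time, the measured TCP pose, the force and the opening at its end, in the units of the state.
- telemetry.get_state(): the state, without advancing time (a new reading comes with each control period).
- grab_frame(name): name is "scene" or "top" or "wrist"; returns a dict with "img" (384x512x3 uint8, blue, green, red), "z_map" (384x512 float32, m along the optical axis (not along the pixel's ray), 0 where there is no reading), "K" (3x3 intrinsics, pixels), "rvec" (rotation vector, rad) and "tvec" (3), from world to camera coordinates, as OpenCV has them. Camera axes: x right, y down, z forward; pixel columns grow to the right and rows downward; lengths in m; the calibration is good to about 2 mm. A picture is of the moment at which its call begins.
- ticket.hand_in(): hands the job in, once; it reports no verdict.
Trained networks look in a picture, given as the dict that the camera call returned (one of the last four; its "shot" number tells which), for a name from the list of things; names that differ only in an ending like _2 or _b are one class to them, and where a whole thing is asked for, a point or a joint stands for the part that bears it (a point fixed in the world has none). Each returns a list of dicts, best first, with "confidence" (0 to 1); they miss things now and then, are a little off and sometimes report something else, mostly with a low value. They report only what shows in the picture. A call takes as long as a camera call.
- finder.spot_in(picture, name): "pixel" ([column, row] in pixels, amid what is visible of it).
The state is a dict: "time_s": time; "joint_pos": joint angles; "dq": joint speeds; "effort": joint torques, N m; "ee_pos": TCP position; "eef_rot": TCP orientation; "ft_force": force on the tool from outside, world axes, zero at the start; "moment": the same for the moment, N m; "opening": finger opening in m.
Only numpy, scipy, OpenCV 4.12 (cv2) and the standard library are available. Lean on these libraries where they do the work, as an engineer would, in place of code of your own. Each camera call takes 0.05 s, during which the arm holds its last target.

## Working session

There is one attempt and no reset: what is moved stays moved. The work goes in short steps, Python scripts to look and compute and a tool call to move; the robot and the scene stay as the last step left them, time stands still between calls to the robot, and variables do not carry over. Pictures are saved under pics/ and viewed, and the job is handed in when it is done.

Besides the shell and the picture viewer there is one more tool, called after ">>>" as name(argument=value, ...) on one line, values as JSON. arm_command: Moves the arm, as the interface text tells. Its arguments: {"type":"object","properties":{"gripper":{"type":"array"},"dp":{"type":"array"},"twist":{"type":"array"},"squeeze":{"type":"number"}},"required":["gripper","dp","twist"]}

```bash
mkdir -p pics; cat > h.py <<'E'
import numpy as np, cv2
from station import telemetry, grab_frame, ticket, finder, bot
def w(f,u,v,z=None):
    R,_=cv2.Rodrigues(np.array(f["rvec"],float)); t=np.array(f["tvec"],float).ravel(); K=np.array(f["K"])
    d=z if z is not None else f["z_map"][int(round(v)),int(round(u))]
    return R.T@(np.linalg.inv(K)@[u,v,1]*d-t)
def wz(f,u,v,h):
    R,_=cv2.Rodrigues(np.array(f["rvec"],float)); t=np.array(f["tvec"],float).ravel(); K=np.array(f["K"])
    c=-R.T@t; r=R.T@(np.linalg.inv(K)@[u,v,1]); return c+r*(h-c[2])/r[2]
def pr(f,p):
    q,_=cv2.projectPoints(np.array(p,float).reshape(-1,3),np.array(f["rvec"],float),np.array(f["tvec"],float),np.array(f["K"],float),None); return q.reshape(-1,2)
E
python3 - <<'E'
from h import *
s=telemetry.get_state(); print({k:np.round(s[k],3) for k in s})
for c in ["scene","top"]:
    f=grab_frame(c); cv2.imwrite(f"pics/{c}0.png",f["img"]); np.savez(f"{c}0.npz",**{k:f[k] for k in ["img","z_map","K","rvec","tvec"]})
    for n in ["chipper","frame_middle","frame_lip","nut_top","wing_nut","spare_nut","spare_frame","block_front","cup","jar"]:
        r=finder.spot_in(f,n); print(c,n,[(np.round(x["pixel"]),round(x["confidence"],2),np.round(w(f,*x["pixel"]),3)) for x in r[:3]])
E
```

```text
{'time_s': np.float64(0.0), 'joint_pos': array([-1.302,  0.239, -0.014,  1.319, -0.   ,  1.571]), 'dq': array([ 0.001, -0.001, -0.   , -0.001, -0.002, -0.001]), 'effort': array([ 1.0000e-03, -5.3878e+01,  3.4643e+01,  1.9000e-02,  0.0000e+00,
        0.0000e+00]), 'ee_pos': array([ 0.139, -0.506,  0.404]), 'eef_rot': array([-0.001,  0.991,  0.134, -0.   ]), 'ft_force': array([-0.909, -1.235, -0.527]), 'moment': array([-0.031,  0.022, -0.025]), 'opening': np.float64(0.086)}
scene chipper [(array([198., 190.]), 0.94, array([0.654, 0.095, 0.311]))]
scene frame_middle [(array([240., 203.]), 0.8, array([0.567, 0.037, 0.12 ]))]
scene frame_lip [(array([242., 198.]), 0.83, array([0.562, 0.018, 0.12 ]))]
scene nut_top [(array([246., 199.]), 0.59, array([0.548, 0.034, 0.146]))]
scene wing_nut [(array([244., 198.]), 0.66, array([0.556, 0.022, 0.124]))]
scene spare_nut [(array([296., 147.]), 0.63, array([ 0.401, -0.225,  0.018])), (array([259., 233.]), 0.45, array([0.508, 0.124, 0.128]))]
scene spare_frame [(array([321., 317.]), 0.6, array([0.326, 0.312, 0.001]))]
scene block_front [(array([200
[... 350 characters left out ...]
rray([ 0.442, -0.431,  0.031]))]
top frame_middle [(array([248., 185.]), 0.96, array([0.559, 0.01 , 0.111]))]
top frame_lip [(array([249., 185.]), 0.85, array([0.56 , 0.006, 0.117])), (array([375., 221.]), 0.34, array([ 0.443, -0.434,  0.027]))]
top nut_top [(array([161., 255.]), 0.65, array([0.321, 0.316, 0.011])), (array([250., 189.]), 0.39, array([0.544, 0.004, 0.12 ]))]
top wing_nut [(array([245., 192.]), 0.48, array([0.536, 0.02 , 0.12 ]))]
top spare_nut []
top spare_frame [(array([164., 255.]), 0.76, array([0.32 , 0.304, 0.008]))]
top block_front [(array([234., 155.]), 0.92, array([0.624, 0.048, 0.31 ]))]
top cup [(array([126., 177.]), 0.77, array([ 0.597,  0.45 , -0.002]))]
top jar []
```

```bash
python3 - <<'E'
import cv2,numpy as np
a=cv2.imread("pics/scene0.png");b=cv2.imread("pics/top0.png")
cv2.imwrite("pics/s1.png",cv2.resize(a,(768,576)));cv2.imwrite("pics/t1.png",cv2.resize(b,(768,576)))
cv2.imwrite("pics/s1c.png",cv2.resize(a[150:270,160:320],None,fx=5,fy=5,interpolation=2));cv2.imwrite("pics/t1c.png",cv2.resize(b[130:230,180:310],None,fx=6,fy=6,interpolation=2))
E
```

```text
(no output)
```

View pics/s1.png

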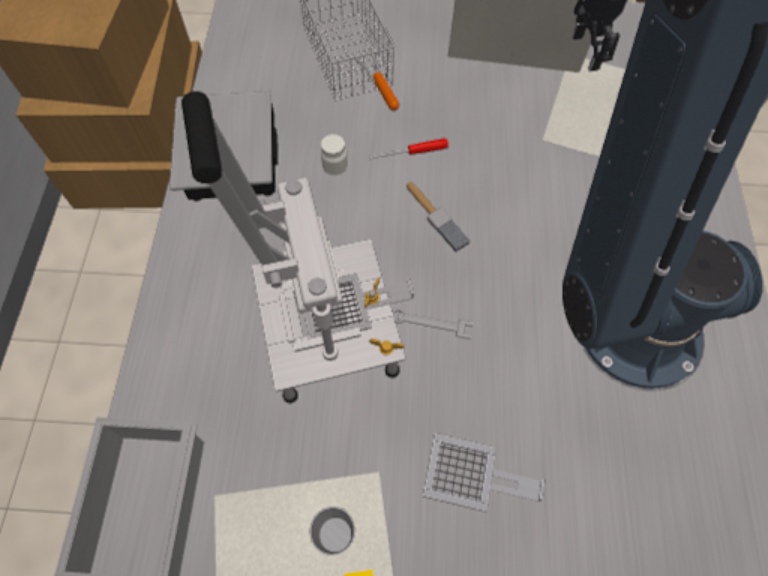

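View pics/t1.png

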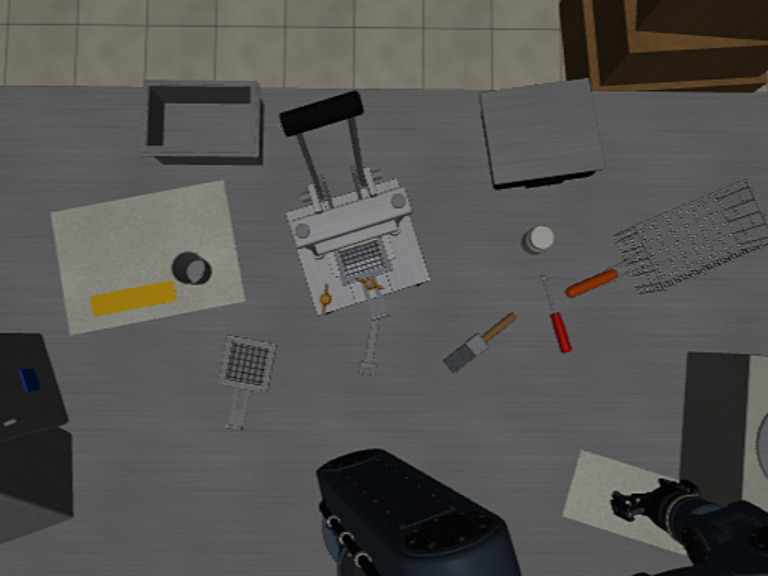

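View pics/s1c.png

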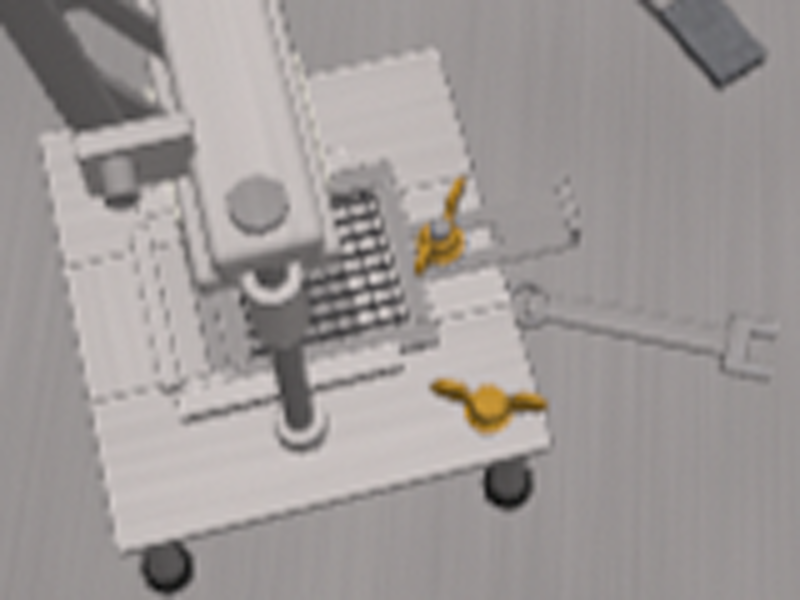

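View pics/t1c.png

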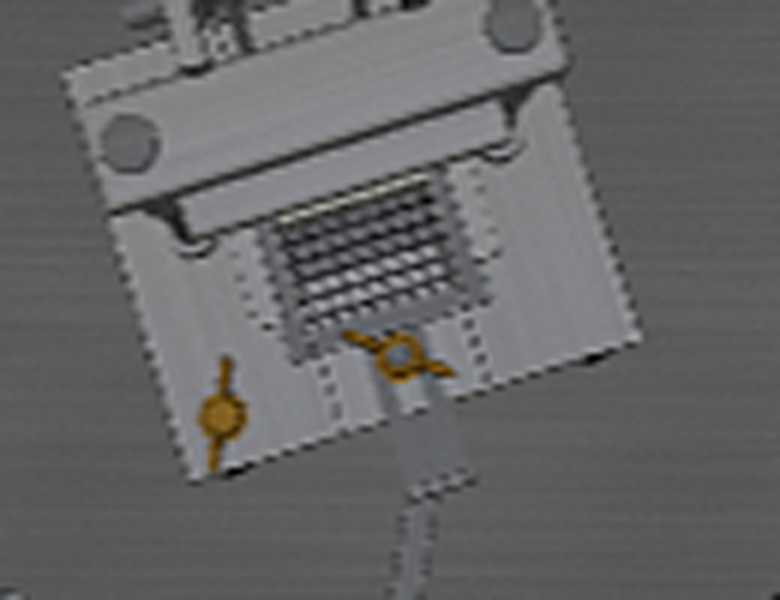

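```bash
python3 - <<'E'
from h import *
f=dict(np.load("top0.npz"))
T=lambda x,y:(180+(x+.5)/6-.5,130+(y+.5)/6-.5)
for n,x,y,h in [("FL",192,480,.11),("FR",642,338,.11),("BL",68,72,.11),("nut",400,357,.133),("wingA",350,335,.149),("wingB",450,373,.149),("lipL",412,500,.132),("lipR",474,478,.132),("spare",222,415,.13),("lipmid",443,489,.132)]:
    print(n,np.round(wz(f,*T(x,y),h),4), np.round(w(f,*T(x,y)),3))
# all points
R,_=cv2.Rodrigues(f["rvec"]);
for nm in ["top0","scene0"]:
    f=dict(np.load(nm+".npz")); R,_=cv2.Rodrigues(f["rvec"]); K=f["K"]
    vv,uu=np.mgrid[0:384,0:512]; z=f["z_map"]
    P=(np.stack([(uu-K[0,2])/K[0,0]*z,(vv-K[1,2])/K[1,1]*z,z],-1)-f["tvec"].ravel())@R
    m=(abs(P[...,2]-.11)<.006)&(z>0)&(abs(P[...,0]-.6)<.25)&(abs(P[...,1])<.25)
    m=cv2.morphologyEx(m.astype(np.uint8),cv2.MORPH_OPEN,np.ones((2,2)))>0
    q=P[m][:,:2].astype(np.float32); r=cv2.minAreaRect(q*1000); print(nm,m.sum(),r,np.median(P[m][:,2]))
    print(-R.T@f["tvec"].ravel(), K[0,0])
E
```

```text
FL [0.4777 0.1303 0.11  ] [0.482 0.141 0.002]
FR [ 0.5575 -0.1166  0.11  ] [ 0.568 -0.126  0.002]
BL [0.7038 0.2022 0.11  ] [0.704 0.202 0.109]
nut [0.544  0.0165 0.133 ] [0.543 0.016 0.14 ]
wingA [0.5542 0.043  0.149 ] [0.555 0.043 0.142]
wingB [ 0.5342 -0.0105  0.149 ] [ 0.535 -0.011  0.143]
lipL [0.4668 0.0095 0.132 ] [0.471 0.011 0.011]
lipR [ 0.4788 -0.0239  0.132 ] [ 0.484 -0.026  0.004]
spare [0.5122 0.1125 0.13  ] [0.512 0.113 0.128]
lipmid [ 0.4728 -0.0072  0.132 ] [ 0.473 -0.007  0.132]
top0 2436 ((593.5658569335938, 25.81256103515625), (332.57080078125, 279.8873596191406), 17.909143447875977) 0.10960133542721978
[ 0.42777798 -0.00192884  1.40236806] 392.67755890330443
scene0 4201 ((531.7686157226562, 172.10647583007812), (325.81732177734375, 616.29931640625), 31.40701675415039) 0.11021722964782495
[0.5035008  0.51589475 1.17814916] 414.20666486604824
```

>>> arm_command(gripper=[0,0,0,0,0,0,0,0,0,0,0,0,0,0,0,0,0,0], dp=[[0.5,0.95,-0.1],[0.5,0.95,-0.1],[0.5,0.95,-0.1],[0.5,0.95,-0.1],[0.5,0.95,-0.1],[0.5,0.95,-0.1],[0.5,0.95,-0.1],[0.5,0.95,-0.1],[0.5,0.95,-0.1],[0.5,0.95,-0.1],[0.5,0.95,-0.1],[0.5,0.95,-0.1],[0.5,0.95,-0.1],[0.5,0.95,-0.1],[0.5,0.95,-0.1],[0.5,0.95,-0.1],[0.5,0.95,-0.1],[0.5,0.95,-0.1]], twist=[[0.07,-0.21,0.03],[0.07,-0.21,0.03],[0.07,-0.21,0.03],[0.07,-0.21,0.03],[0.07,-0.21,0.03],[0.07,-0.21,0.03],[0.07,-0.21,0.03],[0.07,-0.21,0.03],[0.07,-0.21,0.03],[0.07,-0.21,0.03],[0.07,-0.21,0.03],[0.07,-0.21,0.03],[0.07,-0.21,0.03],[0.07,-0.21,0.03],[0.07,-0.21,0.03],[0.07,-0.21,0.03],[0.07,-0.21,0.03],[0.07,-0.21,0.03]])

```text
time_s: 2.9
ee_pos: [0.3689, -0.0636, 0.3594]
eef_rot: [-0.032, 0.971, 0.153, 0.179]
ft_force: [-0.2, -0.4, 0.2]
opening: -0.0001
```

```bash
cat >> h.py <<'E'
O=np.array([.6413,.0468,0]); yw=np.deg2rad(17.9)
X=np.array([np.cos(yw),np.sin(yw),0]);Y=np.array([-np.sin(yw),np.cos(yw),0])
def st():
    s=telemetry.get_state(); q=np.array(s["eef_rot"])
    from scipy.spatial.transform import Rotation as Ro
    M=Ro.from_quat(q[[1,2,3,0]]).as_matrix(); p=np.array(s["ee_pos"]); t=p+M[:,2]*bot.tip_reach
    d=t-O
    print("t",round(s["time_s"],2),"tcp",p.round(4),"tip",t.round(4),"| tip in chipper",np.round([d@X*1e3,d@Y*1e3,t[2]*1e3],1),"rel nut",np.round([d@X*1e3+100,d@Y*1e3],1))
    zc=[M[:,2]@X,M[:,2]@Y,M[2,2]]; yc=[M[:,1]@X,M[:,1]@Y,M[2,1]]
    print(" zaxis(ch)",np.round(zc,3),"yaxis",np.round(yc,3),"F",np.round(s["ft_force"],1),"Fch",np.round([s["ft_force"]@X,s["ft_force"]@Y],1),"open",s["opening"],"j",np.round(s["joint_pos"],2))
    return p,M,t
E
python3 -c "
from h import *
st(); print(bot.tip_reach)
f=grab_frame('wrist'); cv2.imwrite('pics/w1.png',f['img']); f=grab_frame('top'); cv2.imwrite('pics/t2.png',cv2.resize(f['img'][120:320,150:400],None,fx=3,fy=3,interpolation=2))"
```

```text
t 2.9 tcp [ 0.3689 -0.0636  0.3594] tip [ 0.4273 -0.0432  0.1974] | tip in chipper [-231.3  -19.9  197.4] rel nut [-131.3  -19.9]
 zaxis(ch) [ 0.357  0.008 -0.934] yaxis [ 0.001 -1.    -0.008] F [-0.2 -0.4  0.2] Fch [-0.3 -0.4] open -5.837228648916251e-05 j [-0.24 -0.14 -0.58  0.82  0.2   2.62]
0.1734
```

View pics/w1.png

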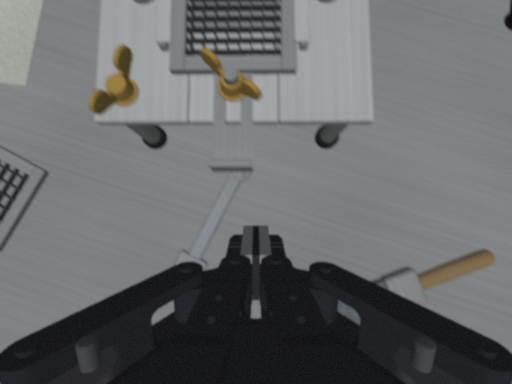

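View pics/t2.png

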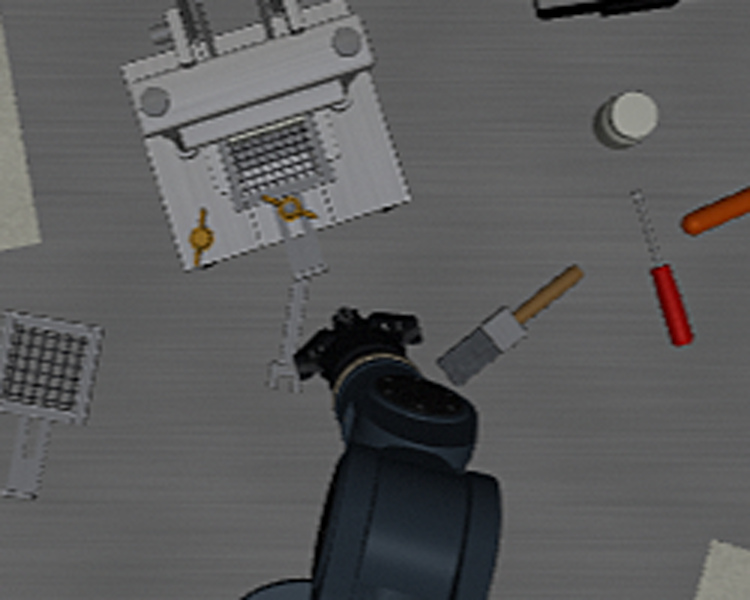

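```bash
python3 -c "
from h import *
f=grab_frame('wrist'); np.savez('w1.npz',**{k:f[k] for k in ['img','z_map','K','rvec','tvec']})
C=lambda p:np.round([(p-O)@X*1e3,(p-O)@Y*1e3,p[2]*1e3],1)
print(f['K'][0,0])
for n,u,v,h in [('FL',93,123,.11),('FR',373,123,.11),('stud',231,77,.135),('lipL',211,169,.132),('lipR',252,167,.132),('wingA',205,51,.149),('wingB',258,96,.149),('hub',237,90,.13)]:
  print(n,C(wz(f,u,v,h)),C(w(f,u,v)))
for u,v in [(256,230),(243,232),(270,232),(250,245),(262,245),(256,270)]: print(u,v,f['z_map'][v,u],C(w(f,u,v)))
p,M,t=st(); print(pr(f,t))
"
```

```text
274.1358004624664
FL [-131.3  131.9  110. ] [-90.7 201.2  -0.4]
FR [-130.8 -125.5  110. ] [-130.3 -126.1  108.7]
stud [-100.5    2.4  135. ] [-102.4    2.   138.5]
lipL [-178.3   18.   132. ] [-152.9   41.     0.7]
lipR [-176.5  -15.7  132. ] [-176.5  -15.7  132.1]
wingA [-86.5  21.9 149. ] [-85.4  22.2 147.3]
wingB [-123.7  -20.4  149. ] [-120.2  -20.4  141.6]
hub [-109.4   -2.4  130. ] [-109.4   -2.4  130.2]
256 230 0.14141917 [-225.4  -19.9  211.2]
243 232 0.13955742 [-226.4  -13.3  213. ]
270 232 0.3511227 [-234.2  -36.2   -0.6]
250 245 0.12378132 [-231.6  -17.3  228.3]
262 245 0.1242117 [-231.6  -22.8  227.8]
256 270 0.11859962 [-241.9  -20.1  232.5]
t 3.05 tcp [ 0.3687 -0.0636  0.3592] tip [ 0.4269 -0.0431  0.1972] | tip in chipper [-231.7  -19.6  197.2] rel nut [-131.7  -19.6]
 zaxis(ch) [ 0.356  0.009 -0.935] yaxis [ 0.004 -1.    -0.008] F [-0.2 -0.5 -0.9] Fch [-0.4 -0.4] open -8.510530184489693e-05 j [-0.24 -0.14 -0.58  0.82  0.2   2.62]
[[255.68716936 240.47581264]]
```

>>> arm_command(gripper=[0,0,0,0,0,0], dp=[[0.22,0.25,-0.6],[0.22,0.25,-0.6],[0.22,0.25,-0.6],[0.22,0.25,-0.6],[0.22,0.25,-0.6],[0,0,0]], twist=[[0,0,0],[0,0,0],[0,0,0],[0,0,0],[0,0,0],[0,0,0]])

```text
time_s: 3.65
ee_pos: [0.396, -0.0349, 0.2831]
eef_rot: [-0.031, 0.972, 0.153, 0.178]
ft_force: [0.8, 0.6, 0.2]
opening: -0.0002
```

```bash
python3 -c "
from h import *
st()"
```

```text
t 3.65 tcp [ 0.396  -0.0349  0.2831] tip [ 0.4543 -0.0152  0.121 ] | tip in chipper [-197.    -1.5  121. ] rel nut [-97.   -1.5]
 zaxis(ch) [ 0.355  0.005 -0.935] yaxis [ 0.001 -1.    -0.005] F [0.8 0.6 0.2] Fch [0.9 0.3] open -0.00018152561373923807 j [-0.14 -0.03 -0.7   0.57  0.16  2.71]
```

>>> arm_command(gripper=[0,0,0,0,0], dp=[[0.22,0.09,0],[0.22,0.09,0],[0.23,0.08,0],[0.23,0.08,0],[0.23,0.08,0]], twist=[[0,0,0],[0,0,0],[0,0,0],[0,0,0],[0,0,0]])

```text
time_s: 4.15
ee_pos: [0.4245, -0.0257, 0.2843]
eef_rot: [-0.03, 0.972, 0.151, 0.176]
ft_force: [-2.5, -0.9, -1.8]
opening: -0.0003
```

```bash
python3 -c "
from h import *
st()"
```

```text
t 4.15 tcp [ 0.4245 -0.0257  0.2843] tip [ 0.4824 -0.0063  0.122 ] | tip in chipper [-167.6   -1.7  122. ] rel nut [-67.6  -1.7]
 zaxis(ch) [ 0.352  0.004 -0.936] yaxis [-0.002 -1.    -0.005] F [-2.5 -0.9 -1.8] Fch [-2.7 -0.1] open -0.0003056123123808688 j [-0.11  0.02 -0.65  0.57  0.15  2.75]
```

In contact (≈2.7 N); continuing with finer steps to the stop.

>>> arm_command(gripper=[0,0,0,0], dp=[[0.1,0.03,0],[0.1,0.03,0],[0.1,0.03,0],[0.1,0.03,0]], twist=[[0,0,0],[0,0,0],[0,0,0],[0,0,0]])

```text
time_s: 4.55
ee_pos: [0.434, -0.0225, 0.2839]
eef_rot: [-0.029, 0.973, 0.151, 0.174]
ft_force: [-32.5, -11.7, 28.9]
opening: -0.0002
```

```bash
python3 -c "
from h import *
st()"
```

```text
t 4.55 tcp [ 0.434  -0.0225  0.2839] tip [ 0.4912 -0.0035  0.1214] | tip in chipper [-158.3   -1.7  121.4] rel nut [-58.3  -1.7]
 zaxis(ch) [ 0.348  0.003 -0.938] yaxis [-0.003 -1.    -0.005] F [-32.5 -11.7  28.9] Fch [-34.5  -1.1] open -0.00021487548764963923 j [-0.1   0.04 -0.63  0.57  0.14  2.76]
```

>>> arm_command(gripper=[0,0,0,0,0], dp=[[-0.3,-0.1,0],[-0.4,-0.13,0.2],[0,0,0.9],[0,0,0.9],[0,0,0]], twist=[[0,0,0],[0,0,0],[0,0,0],[0,0,0],[0,0,0]])

```text
time_s: 5.05
ee_pos: [0.4161, -0.0287, 0.3378]
eef_rot: [-0.029, 0.972, 0.152, 0.177]
ft_force: [0.7, 0.4, 0.1]
opening: 0.0001
```

```bash
python3 -c "
from h import *
st()
f=grab_frame('wrist'); np.savez('w2.npz',**{k:f[k] for k in ['img','z_map','K','rvec','tvec']})
cv2.imwrite('pics/w2.png',cv2.resize(f['img'],(768,576)))
f=grab_frame('top'); cv2.imwrite('pics/t3.png',cv2.resize(f['img'][130:230,180:310],None,fx=6,fy=6,interpolation=2))
"
```

```text
t 5.05 tcp [ 0.4161 -0.0287  0.3378] tip [ 0.4741 -0.0096  0.1755] | tip in chipper [-176.4   -2.3  175.5] rel nut [-76.4  -2.3]
 zaxis(ch) [ 0.352  0.002 -0.936] yaxis [-0.003 -1.    -0.003] F [0.7 0.4 0.1] Fch [0.7 0.2] open 6.428342682498755e-05 j [-0.12 -0.05 -0.56  0.73  0.15  2.74]
```

View pics/w2.png

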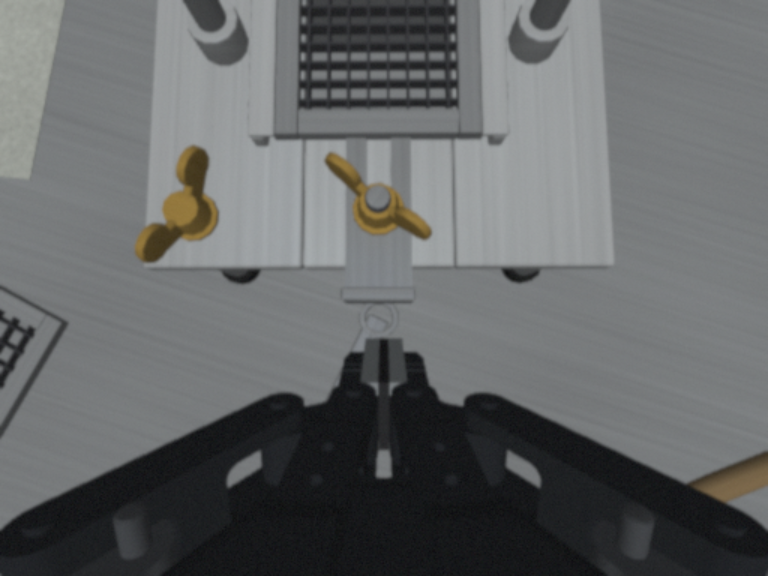

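View pics/t3.png

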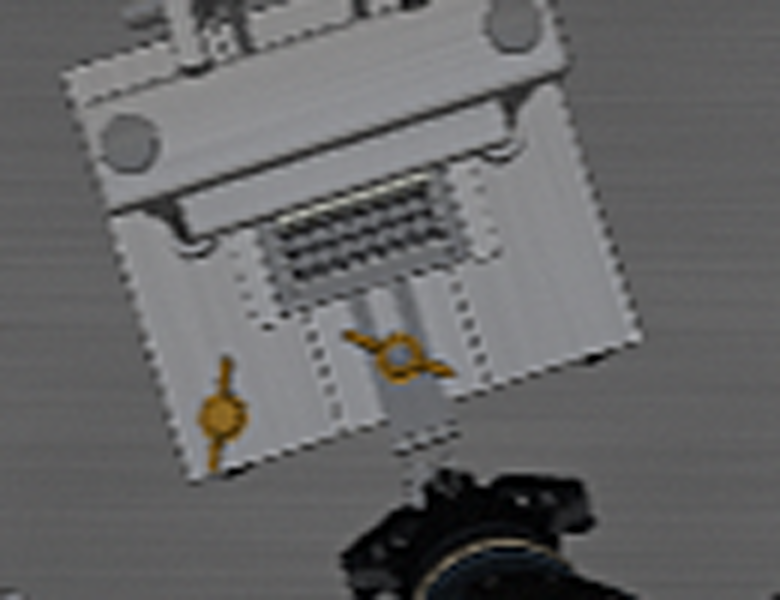

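```bash
python3 -c "
from h import *
f=dict(np.load('w2.npz'))
C=lambda p:np.round([(p-O)@X*1e3,(p-O)@Y*1e3,p[2]*1e3],1)
g=lambda x,y:((x+.5)/1.5-.5,(y+.5)/1.5-.5)
for n,u,v,h in [('lipLtopfront',343,299,.132),('lipRtopfront',413,299,.132),('lipmid back top',378,289,.132),('deckF',450,266,.11),('deckL',145,266,.11),('deckR',613,265,.11),('stud',378,196,.142),('hubedgeL',356,215,.125),('frontframe',380,137,.115),('wingA',340,165,.148),('wingB',420,229,.148)]:
  print(n,C(wz(f,*g(u,v),h)),C(w(f,*g(u,v))))
"
```

```text
lipLtopfront [-150.6   17.   132. ] [-150.5   17.1  131.2]
lipRtopfront [-150.6  -17.2  132. ] [-150.6  -17.2  131.9]
lipmid back top [-1.457e+02 -1.000e-01  1.320e+02] [-1.457e+02 -1.000e-01  1.315e+02]
deckF [-130.9  -39.   110. ] [-130.7  -39.3  108.3]
deckL [-130.6  127.8  110. ] [-130.4  128.3  109. ]
deckR [-130.6 -127.7  110. ] [-130.4 -128.3  108.9]
stud [-102.3   -0.3  142. ] [-100.9   -0.2  137.9]
hubedgeL [-106.6   11.3  125. ] [-104.6   11.9  117.9]
frontframe [-59.9  -0.9 115. ] [-59.2  -0.9 113.6]
wingA [-89.5  17.2 148. ] [-90.1  17.1 149.5]
wingB [-119.9  -19.5  148. ] [-119.3  -19.7  145.9]
```

>>> arm_command(gripper=[0,0,0,0,0,0,0], dp=[[0.79,-0.04,0],[0.79,-0.04,0],[0.79,-0.04,0],[0.79,-0.04,0],[0,0,-0.8],[0,0,-0.75],[0,0,0]], twist=[[0,0,0],[0,0,0],[0,0,0],[0,0,0],[0,0,0],[0,0,0],[0,0,0]])

```text
time_s: 5.85
ee_pos: [0.4956, -0.0328, 0.2899]
eef_rot: [-0.03, 0.973, 0.151, 0.173]
ft_force: [0.1, -0.8, 1.7]
opening: 0.0001
```

```bash
cat >> h.py <<'E'
def plan(pts,z=None,step=8):
    # pts: list of (x,y,z mm) rel nut in chipper frame; from the current tip
    p,M,t=st(); d=t-O; c=np.array([d@X*1e3+100,d@Y*1e3,t[2]*1e3])
    rows=[]
    for q in pts:
        q=np.array(q,float); n=max(1,int(np.ceil(np.linalg.norm(q-c)/step)))
        for k in range(n):
            v=(q-c)/n; wv=v[0]*X+v[1]*Y+np.array([0,0,v[2]]); rows.append([round(float(a),2) for a in wv/25])
        c=q
    print(len(rows)); print(rows)
E
python3 -c "
from h import *
plan([(27*np.cos(np.deg2rad(a)),27*np.sin(np.deg2rad(a)),136) for a in range(260,100,-17)],step=10)
f=grab_frame('wrist'); cv2.imwrite('pics/w3.png',f['img']);
f=grab_frame('scene'); cv2.imwrite('pics/s3.png',cv2.resize(f['img'][120:270,160:360],None,fx=4,fy=4,interpolation=2))
"
```

```text
t 5.85 tcp [ 0.4956 -0.0328  0.2899] tip [ 0.5525 -0.0135  0.1273] | tip in chipper [-103.1  -30.1  127.3] rel nut [ -3.1 -30.1]
 zaxis(ch) [ 0.346  0.005 -0.938] yaxis [-0.002 -1.    -0.007] F [ 0.1 -0.8  1.7] Fch [-0.1 -0.8] open 9.342419641261545e-05 j [-0.11  0.13 -0.5   0.61  0.15  2.75]
10
[[-0.11, 0.11, 0.35], [-0.32, 0.0, 0.0], [-0.3, 0.1, 0.0], [-0.26, 0.18, 0.0], [-0.2, 0.25, 0.0], [-0.12, 0.3, 0.0], [-0.02, 0.32, 0.0], [0.07, 0.31, 0.0], [0.16, 0.28, 0.0], [0.23, 0.22, 0.0]]
```

View pics/w3.png

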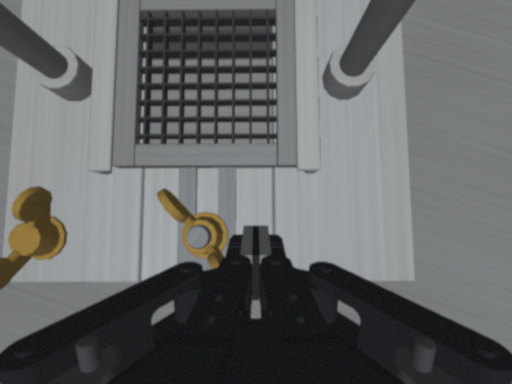

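View pics/s3.png

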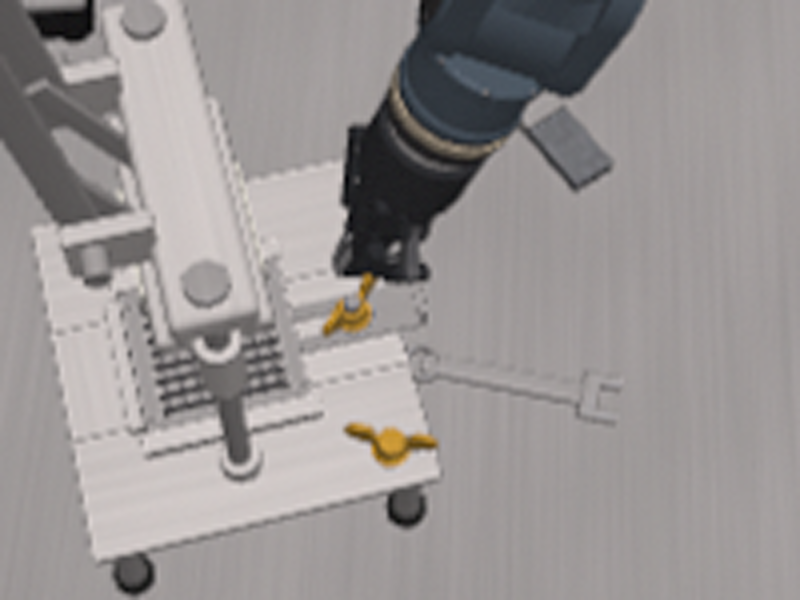

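>>> arm_command(gripper=[0,0,0,0,0,0,0,0,0,0], dp=[[-0.11,0.11,0.35],[-0.32,0.0,0.0],[-0.3,0.1,0.0],[-0.26,0.18,0.0],[-0.2,0.25,0.0],[-0.12,0.3,0.0],[-0.02,0.32,0.0],[0.07,0.31,0.0],[0.16,0.28,0.0],[0,0,0]], twist=[[0,0,0],[0,0,0],[0,0,0],[0,0,0],[0,0,0],[0,0,0],[0,0,0],[0,0,0],[0,0,0],[0,0,0]])

```text
time_s: 6.95
ee_pos: [0.4655, 0.0178, 0.3048]
eef_rot: [-0.029, 0.972, 0.152, 0.177]
ft_force: [-0.1, -0.4, -0.6]
opening: 0.0001
```

```bash
python3 -c "
from h import *
st()
f=grab_frame('wrist'); cv2.imwrite('pics/w4.png',f['img']);
f=grab_frame('scene'); cv2.imwrite('pics/s4.png',cv2.resize(f['img'][120:270,160:360],None,fx=4,fy=4,interpolation=2))
"
```

```text
t 6.95 tcp [0.4655 0.0178 0.3048] tip [0.5235 0.037  0.1425] | tip in chipper [-115.1   26.8  142.5] rel nut [-15.1  26.8]
 zaxis(ch) [ 0.353  0.003 -0.936] yaxis [-0.002 -1.    -0.004] F [-0.1 -0.4 -0.6] Fch [-0.2 -0.3] open 8.308508755518136e-05 j [ 0.01  0.06 -0.55  0.62  0.11  2.86]
```

View pics/w4.png

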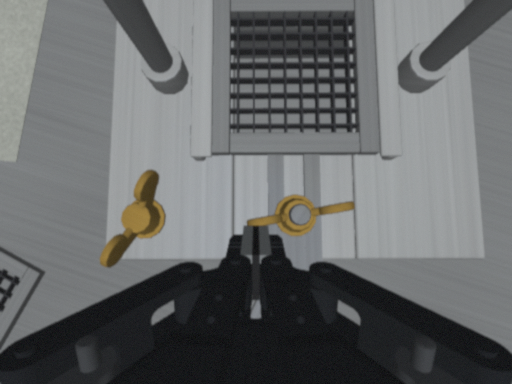

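View pics/s4.png

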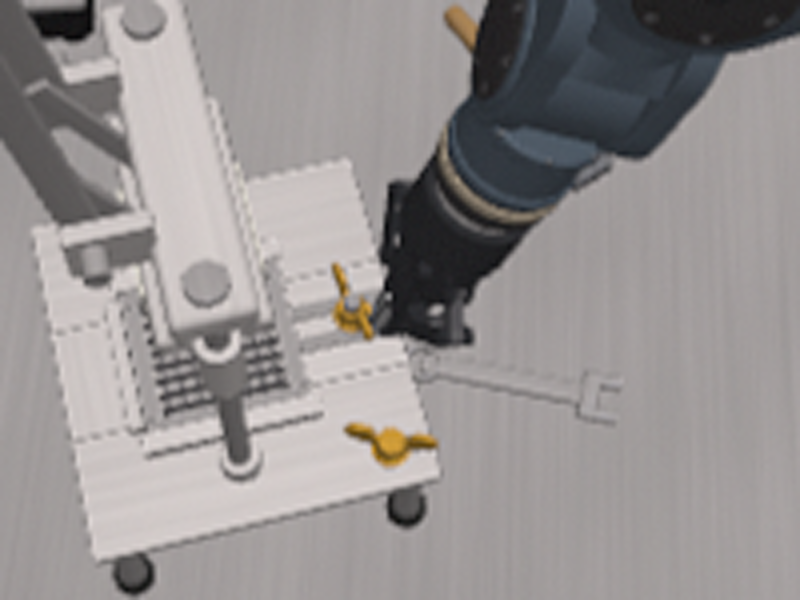

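>>> arm_command(gripper=[0,0,0,0,0,0,0,0], dp=[[0.34,0.05,-0.1],[0.36,0.04,-0.08],[-0.1,0.0,0.4],[0,0,0.6],[0.33,-0.7,0.1],[0.33,-0.7,0],[0.33,-0.7,0],[0,0,0]], twist=[[0,0,0],[0,0,0],[0,0,0],[0,0,0],[0,0,0],[0,0,0],[0,0,0],[0,0,0]])

```text
time_s: 7.85
ee_pos: [0.5083, -0.0354, 0.3311]
eef_rot: [-0.029, 0.972, 0.152, 0.177]
ft_force: [-0.4, -0.3, -0.5]
opening: -0.0001
```

```bash
python3 -c "
from h import *
st()
f=grab_frame('wrist'); cv2.imwrite('pics/w5.png',f['img']);
"
```

```text
t 7.85 tcp [ 0.5083 -0.0354  0.3311] tip [ 0.5664 -0.0162  0.1688] | tip in chipper [-90.7 -36.9 168.8] rel nut [  9.3 -36.9]
 zaxis(ch) [ 0.353  0.002 -0.936] yaxis [-0.003 -1.    -0.003] F [-0.4 -0.3 -0.5] Fch [-0.5 -0.2] open -9.008142171011891e-05 j [-0.11  0.11 -0.41  0.72  0.15  2.75]
```

View pics/w5.png

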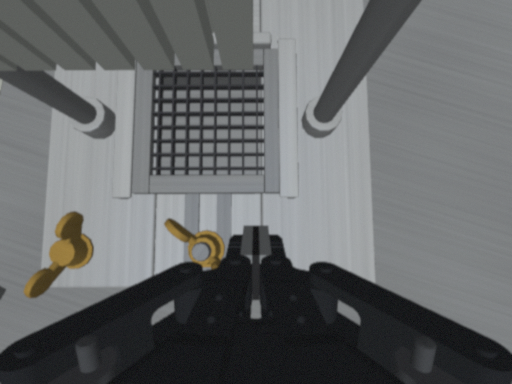

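```bash
python3 -c "
from h import *
c=lambda a,r=26:(r*np.cos(np.deg2rad(a)),r*np.sin(np.deg2rad(a)),136)
plan([(5,-32,136)],step=17)
plan([(5,-32,136)]+[c(a) for a in range(265,110,-20)]+[(-5,25,136),(4,24,136)],step=40)
"
```

```text
t 7.9 tcp [ 0.5078 -0.0347  0.3309] tip [ 0.5658 -0.0154  0.1687] | tip in chipper [-91.  -36.  168.7] rel nut [  9. -36.]
 zaxis(ch) [ 0.352  0.003 -0.936] yaxis [-0.002 -1.    -0.004] F [-0.9 -0.1  0.8] Fch [-0.9  0.2] open 0.00034289493538284475 j [-0.11  0.11 -0.41  0.72  0.15  2.75]
2
[[-0.1, 0.05, -0.65], [-0.1, 0.05, -0.65]]
t 7.9 tcp [ 0.5078 -0.0347  0.3309] tip [ 0.5658 -0.0154  0.1687] | tip in chipper [-91.  -36.  168.7] rel nut [  9. -36.]
 zaxis(ch) [ 0.352  0.003 -0.936] yaxis [-0.002 -1.    -0.004] F [-0.9 -0.1  0.8] Fch [-0.9  0.2] open 0.00034289493538284475 j [-0.11  0.11 -0.41  0.72  0.15  2.75]
11
[[-0.2, 0.1, -1.31], [-0.35, 0.14, 0.0], [-0.36, -0.02, 0.0], [-0.35, 0.11, 0.0], [-0.29, 0.22, 0.0], [-0.2, 0.3, 0.0], [-0.08, 0.35, 0.0], [0.04, 0.36, 0.0], [0.16, 0.32, 0.0], [0.33, 0.26, 0.0], [0.35, 0.07, 0.0]]
```

>>> arm_command(gripper=[0,0,0,0,0,0,0,0,0,0,0,0,0,0], dp=[[-0.1,0.05,-0.6],[-0.1,0.05,-0.6],[0,0,0],[-0.35,0.14,0.0],[-0.36,-0.02,0.0],[-0.35,0.11,0.0],[-0.29,0.22,0.0],[-0.2,0.3,0.0],[-0.08,0.35,0.0],[0.04,0.36,0.0],[0.16,0.32,0.0],[0.3,0.22,0.0],[0.35,0.05,0.0],[0,0,0]], twist=[[0,0,0],[0,0,0],[0,0,0],[0,0,0],[0,0,0],[0,0,0],[0,0,0],[0,0,0],[0,0,0],[0,0,0],[0,0,0],[0,0,0],[0,0,0],[0,0,0]])

```text
time_s: 9.3
ee_pos: [0.4809, 0.0263, 0.3046]
eef_rot: [-0.03, 0.972, 0.152, 0.179]
ft_force: [0.5, 0.0, -0.5]
opening: 0.0001
```

```bash
python3 -c "
from h import *
st()
f=grab_frame('wrist'); cv2.imwrite('pics/w6.png',f['img']);
"
```

```text
t 9.3 tcp [0.4809 0.0263 0.3046] tip [0.5396 0.0457 0.1426] | tip in chipper [-97.1  30.2 142.6] rel nut [ 2.9 30.2]
 zaxis(ch) [ 0.357  0.002 -0.934] yaxis [-0.001 -1.    -0.003] F [ 0.5  0.  -0.5] Fch [ 0.5 -0.1] open 6.37744932271428e-05 j [ 0.03  0.09 -0.52  0.61  0.1   2.88]
```

View pics/w6.png

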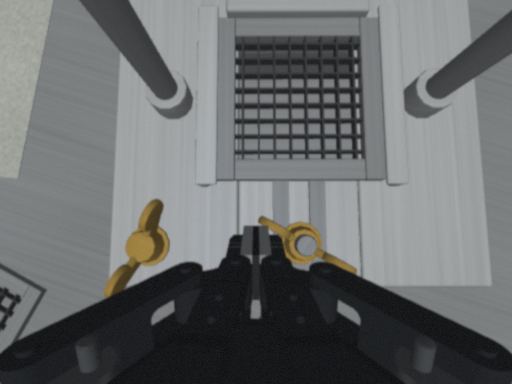

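>>> arm_command(gripper=[0,0,0,0,0,0,0,0,0], dp=[[-0.2,0.0,0.4],[0,0,0.6],[0.33,-0.75,0.0],[0.33,-0.75,0],[0.33,-0.75,0],[0,0,0],[-0.04,0.03,-0.6],[-0.04,0.03,-0.6],[0,0,0]], twist=[[0,0,0],[0,0,0],[0,0,0],[0,0,0],[0,0,0],[0,0,0],[0,0,0],[0,0,0],[0,0,0]])

```text
time_s: 10.25
ee_pos: [0.4961, -0.0317, 0.3048]
eef_rot: [-0.03, 0.972, 0.151, 0.18]
ft_force: [0.1, -1.6, -0.2]
opening: 0.0002
```

```bash
python3 -c "
from h import *
c=lambda a,r=26:(r*np.cos(np.deg2rad(a)),r*np.sin(np.deg2rad(a)),133)
plan([c(a) for a in range(265,110,-20)]+[(-5,25,133),(4,24,133)],step=40)
f=grab_frame('wrist'); cv2.imwrite('pics/w7.png',f['img']);
"
```

```text
t 10.25 tcp [ 0.4961 -0.0317  0.3048] tip [ 0.5552 -0.0123  0.143 ] | tip in chipper [-100.1  -29.8  143. ] rel nut [ -0.1 -29.8]
 zaxis(ch) [ 0.359  0.002 -0.934] yaxis [-0.004 -1.    -0.003] F [ 0.1 -1.6 -0.2] Fch [-0.4 -1.5] open 0.00019385107814907663 j [-0.1   0.12 -0.49  0.63  0.15  2.76]
10
[[-0.13, 0.12, -0.4], [-0.36, -0.02, 0.0], [-0.35, 0.11, 0.0], [-0.29, 0.22, 0.0], [-0.2, 0.3, 0.0], [-0.08, 0.35, 0.0], [0.04, 0.36, 0.0], [0.16, 0.32, 0.0], [0.33, 0.26, 0.0], [0.35, 0.07, 0.0]]
```

View pics/w7.png

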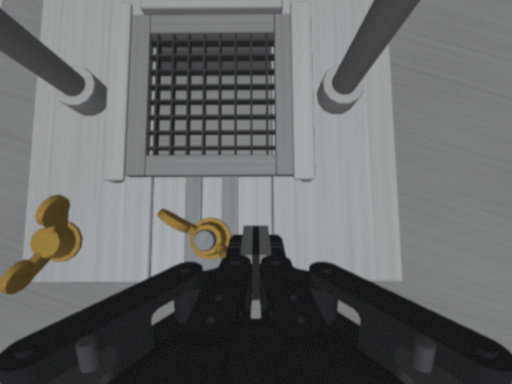

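>>> arm_command(gripper=[0,0,0,0,0,0,0,0,0,0,0], dp=[[-0.05,-0.02,-0.35],[-0.36,0.05,-0.05],[-0.35,0.11,-0.05],[-0.29,0.22,-0.05],[-0.2,0.3,-0.05],[-0.08,0.35,-0.05],[0.04,0.36,-0.05],[0.16,0.3,-0.03],[0.3,0.2,-0.03],[0.35,0.05,0.0],[0,0,0]], twist=[[0,0,0],[0,0,0],[0,0,0],[0,0,0],[0,0,0],[0,0,0],[0,0,0],[0,0,0],[0,0,0],[0,0,0],[0,0,0]])

```text
time_s: 11.4
ee_pos: [0.4831, 0.022, 0.2893]
eef_rot: [-0.029, 0.971, 0.152, 0.182]
ft_force: [0.5, -0.1, 0.2]
opening: 0.0001
```

```bash
python3 -c "
from h import *
st()
f=grab_frame('wrist'); cv2.imwrite('pics/w8.png',f['img']);
"
```

```text
t 11.4 tcp [0.4831 0.022  0.2893] tip [0.5428 0.0414 0.1277] | tip in chipper [-95.4  25.1 127.7] rel nut [ 4.6 25.1]
 zaxis(ch) [ 0.362  0.001 -0.932] yaxis [-0.002 -1.    -0.002] F [ 0.5 -0.1  0.2] Fch [ 0.5 -0.2] open 5.508603439877012e-05 j [ 0.02  0.1  -0.55  0.56  0.11  2.87]
```

View pics/w8.png

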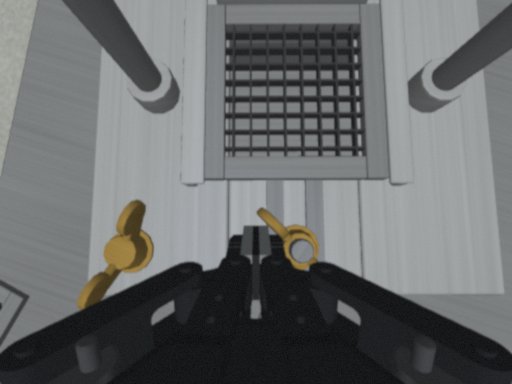

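>>> arm_command(gripper=[0,0,0,0,0,0,0,0,0,0], dp=[[-0.2,0.0,0.4],[0,0,0.7],[0,0,0.5],[0.33,-0.7,0.0],[0.33,-0.7,0],[0.33,-0.7,0],[0,0,0],[-0.0,0.0,-0.6],[-0.0,0.0,-0.7],[0,0,0]], twist=[[0,0,0],[0,0,0],[0,0,0],[0,0,0],[0,0,0],[0,0,0],[0,0,0],[0,0,0],[0,0,0],[0,0,0]])

```text
time_s: 12.45
ee_pos: [0.5, -0.0336, 0.3044]
eef_rot: [-0.029, 0.971, 0.15, 0.184]
ft_force: [-0.4, 0.3, -0.4]
opening: 0.0001
```

```bash
python3 -c "
from h import *
c=lambda a,r=26:(r*np.cos(np.deg2rad(a)),r*np.sin(np.deg2rad(a)),135)
plan([c(a) for a in range(265,110,-10)]+[(-5,25,135),(4,24,135)],step=40)
f=grab_frame('wrist'); cv2.imwrite('pics/w9.png',f['img']);
"
```

```text
t 12.45 tcp [ 0.5    -0.0336  0.3044] tip [ 0.5605 -0.0142  0.143 ] | tip in chipper [-95.7 -33.2 143. ] rel nut [  4.3 -33.2]
 zaxis(ch) [ 0.366 -0.001 -0.931] yaxis [-0.006 -1.    -0.001] F [-0.4  0.3 -0.4] Fch [-0.3  0.4] open 6.197969807511771e-05 j [-0.11  0.12 -0.48  0.62  0.15  2.75]
18
[[-0.34, 0.2, -0.32], [-0.18, -0.02, 0.0], [-0.18, 0.01, 0.0], [-0.18, 0.04, 0.0], [-0.17, 0.07, 0.0], [-0.15, 0.1, 0.0], [-0.13, 0.12, 0.0], [-0.11, 0.14, 0.0], [-0.08, 0.16, 0.0], [-0.06, 0.17, 0.0], [-0.02, 0.18, 0.0], [0.01, 0.18, 0.0], [0.04, 0.18, 0.0], [0.07, 0.17, 0.0], [0.1, 0.15, 0.0], [0.12, 0.13, 0.0], [0.21, 0.13, 0.0], [0.35, 0.07, 0.0]]
```

View pics/w9.png

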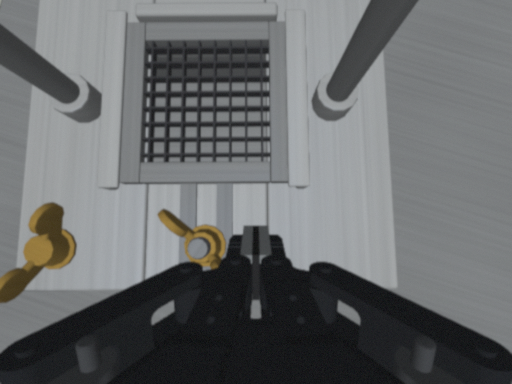

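>>> arm_command(gripper=[0,0,0,0,0,0,0,0], dp=[[-0.1,0.04,-0.3],[-0.25,0.12,0.0],[-0.2,0.0,0.0],[-0.18,0.02,0.0],[-0.18,0.04,0.0],[-0.17,0.07,-0.02],[-0.15,0.1,-0.02],[-0.13,0.12,-0.02]], twist=[[0,0,0],[0,0,0],[0,0,0],[0,0,0],[0,0,0],[0,0,0],[0,0,0],[0,0,0]])

```text
time_s: 13.3
ee_pos: [0.4705, -0.0235, 0.3046]
eef_rot: [-0.019, 0.969, 0.148, 0.196]
ft_force: [11.0, -16.3, -5.0]
opening: -0.0003
```

```bash
python3 -c "
from h import *
st()
"
```

```text
t 13.3 tcp [ 0.4705 -0.0235  0.3046] tip [ 0.5352 -0.0069  0.1446] | tip in chipper [-117.5  -18.5  144.6] rel nut [-17.5 -18.5]
 zaxis(ch) [ 0.385 -0.024 -0.923] yaxis [-0.013 -1.     0.02 ] F [ 11.  -16.3  -5. ] Fch [  5.5 -18.9] open -0.00032075776329988485 j [-0.09  0.06 -0.56  0.58  0.13  2.78]
```

```bash
python3 -c "
from h import *
f=grab_frame('wrist'); cv2.imwrite('pics/w10.png',f['img']);
f=grab_frame('top'); cv2.imwrite('pics/t10.png',cv2.resize(f['img'][150:230,200:310],None,fx=7,fy=7,interpolation=2))
f=grab_frame('scene'); cv2.imwrite('pics/s10.png',cv2.resize(f['img'][150:250,200:320],None,fx=6,fy=6,interpolation=2))
st()"
```

```text
t 13.45 tcp [ 0.4691 -0.0229  0.3048] tip [ 0.5334 -0.0059  0.1446] | tip in chipper [-118.9  -17.   144.6] rel nut [-18.9 -17. ]
 zaxis(ch) [ 0.383 -0.02  -0.923] yaxis [-0.012 -1.     0.017] F [ -7.7 -10.3  14.9] Fch [-10.4  -7.4] open 0.00017155527668159565 j [-0.09  0.06 -0.56  0.58  0.13  2.78]
```

View pics/w10.png

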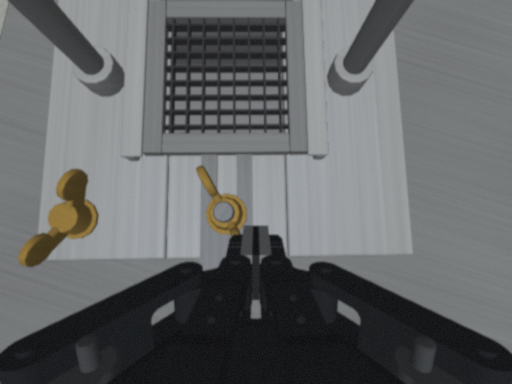

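View pics/s10.png

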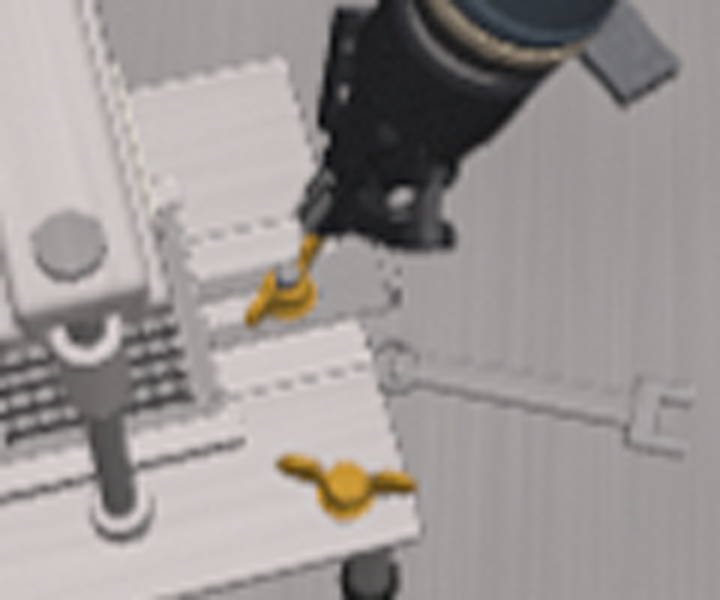

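>>> arm_command(gripper=[0,0,0,0,0,0,0], dp=[[0.1,-0.15,0.3],[0.1,-0.2,0.4],[0.4,-0.15,0.1],[0.4,-0.1,0],[0.3,-0.1,0],[0,0,0],[0,0,0]], twist=[[-0.2,-0.05,0],[-0.2,-0.05,0],[0,0,0],[0,0,0],[0,0,0],[0,0,0],[0,0,0]])

```text
time_s: 14.15
ee_pos: [0.5036, -0.0417, 0.3264]
eef_rot: [-0.003, 0.969, 0.152, 0.196]
ft_force: [-0.5, 0.3, 0.1]
opening: 0.0
```

```bash
python3 -c "
from h import *
st()
f=grab_frame('wrist'); cv2.imwrite('pics/w11.png',f['img']);np.savez('w11.npz',**{k:f[k] for k in ['img','z_map','K','rvec','tvec']})
f=grab_frame('top'); cv2.imwrite('pics/t11.png',cv2.resize(f['img'][150:230,200:310],None,fx=7,fy=7,interpolation=2))
"
```

```text
t 14.15 tcp [ 0.5036 -0.0417  0.3264] tip [ 0.5693 -0.0304  0.1664] | tip in chipper [-92.3 -51.4 166.4] rel nut [  7.7 -51.4]
 zaxis(ch) [ 0.38  -0.055 -0.923] yaxis [-0.012 -0.998  0.054] F [-0.5  0.3  0.1] Fch [-0.3  0.5] open 2.425358728249434e-05 j [-0.11  0.09 -0.46  0.64  0.11  2.74]
```

View pics/w11.png

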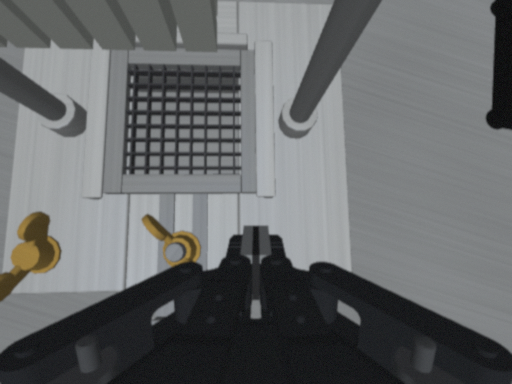

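View pics/t11.png

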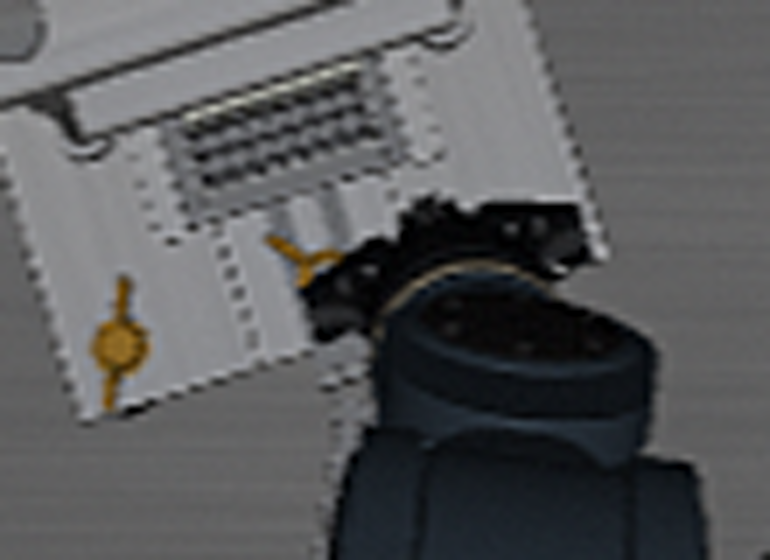

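```bash
cat >> h.py <<'E'
def wing(f,show=True):
    R,_=cv2.Rodrigues(np.array(f["rvec"],float)); K=np.array(f["K"]); z=f["z_map"]
    vv,uu=np.mgrid[0:384,0:512]
    P=(np.stack([(uu-K[0,2])/K[0,0]*z,(vv-K[1,2])/K[1,1]*z,z],-1)-np.array(f["tvec"]).ravel())@R-O
    a=P@X*1e3+100; b=P@Y*1e3; h=P[...,2]*1e3
    hsv=cv2.cvtColor(f["img"],cv2.COLOR_BGR2HSV); br=(hsv[...,0]>10)&(hsv[...,0]<30)&(hsv[...,1]>120)
    m=br&(np.hypot(a,b)<38)&(z>0)
    w_=m&(h>128)&(np.hypot(a,b)>15)
    ang=np.degrees(np.arctan2(b[w_],a[w_])); 
    print("brass n",m.sum(),"wing n",w_.sum())
    e=np.exp(2j*np.radians(ang)).mean(); print(" wing axis deg (mod180)",round(np.degrees(np.angle(e))/2%180,1),"coh",round(abs(e),3)," top z p99",np.percentile(h[w_],[90,95,99]).round(1))
    fl=m&(h<122)&(np.hypot(a,b)<15); print(" flange n",fl.sum(), np.percentile(h[fl],[10,50,90]).round(1) if fl.sum() else '')
E
python3 -c "
from h import *
for n in ['w1','w2','w11','scene0','top0']:
  print(n); wing(dict(np.load(n+'.npz')))
print('now');f=grab_frame('scene'); wing(f)
"
```

```text
w1
brass n 923 wing n 400
 wing axis deg (mod180) 51.2 coh 0.966  top z p99 [148.  148.5 149.1]
 flange n 147 [117.8 118.8 121.1]
w2
brass n 1024 wing n 399
 wing axis deg (mod180) 51.3 coh 0.97  top z p99 [148.2 148.5 149.2]
 flange n 183 [117.8 118.5 120.7]
w11
brass n 884 wing n 225
 wing axis deg (mod180) 41.5 coh 0.872  top z p99 [147.3 211.8 213.2]
 flange n 216 [115.1 116.3 120.7]
scene0
brass n 66 wing n 21
 wing axis deg (mod180) 54.2 coh 0.968  top z p99 [148.5 148.9 150.5]
 flange n 9 [116.9 120.  121.1]
top0
brass n 53 wing n 15
 wing axis deg (mod180) 51.4 coh 0.98  top z p99 [148.3 148.8 149.7]
 flange n 12 [114.8 118.4 120.2]
now
brass n 76 wing n 23
 wing axis deg (mod180) 42.6 coh 0.952  top z p99 [146.5 147.2 147.4]
 flange n 13 [114.7 116.9 119.9]
```

>>> arm_command(gripper=[0,0,0,0,0], dp=[[-0.15,0.2,0],[-0.1,0.2,0],[0,0,-0.55],[0,0,-0.55],[0,0,0]], twist=[[0.3,0.1,0],[0.3,0.1,0],[0,0,0],[0,0,0],[0,0,0]])

```text
time_s: 14.8
ee_pos: [0.4949, -0.0294, 0.2989]
eef_rot: [-0.034, 0.97, 0.146, 0.191]
ft_force: [-1.1, 0.5, -0.5]
opening: -0.0002
```

```bash
python3 -c "
from h import *
st()
f=grab_frame('wrist'); cv2.imwrite('pics/w12.png',f['img']);wing(f)
"
```

```text
t 14.8 tcp [ 0.4949 -0.0294  0.2989] tip [ 0.5574 -0.0083  0.1386] | tip in chipper [-96.7 -26.6 138.6] rel nut [  3.3 -26.6]
 zaxis(ch) [ 0.381  0.005 -0.925] yaxis [-0.011 -1.    -0.01 ] F [-1.1  0.5 -0.5] Fch [-0.9  0.8] open -0.0002084284154890314 j [-0.1   0.11 -0.51  0.59  0.16  2.77]
brass n 1051 wing n 248
 wing axis deg (mod180) 39.4 coh 0.969  top z p99 [145.9 146.3 148.3]
 flange n 225 [115.1 116.1 119.6]
```

View pics/w12.png

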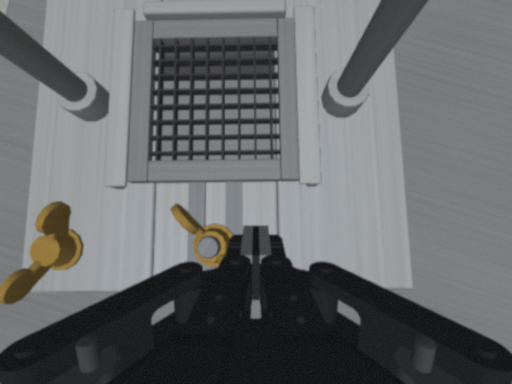

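>>> arm_command(gripper=[0,0,0,0,0,0], dp=[[0,0,-0.25],[-0.15,-0.04,0],[-0.15,-0.03,0],[-0.12,0.0,0],[-0.1,0.01,0],[-0.1,0.01,0]], twist=[[0,0,0],[0,0,0],[0,0,0],[0,0,0],[0,0,0],[0,0,0]])

```text
time_s: 15.45
ee_pos: [0.4809, -0.0312, 0.2966]
eef_rot: [-0.033, 0.969, 0.146, 0.195]
ft_force: [7.7, -3.7, -3.0]
opening: 0.0003
```

```bash
python3 -c "
from h import *
st()
f=grab_frame('wrist'); wing(f)
"
```

```text
t 15.45 tcp [ 0.4809 -0.0312  0.2966] tip [ 0.5449 -0.0103  0.1368] | tip in chipper [-109.3  -24.7  136.8] rel nut [ -9.3 -24.7]
 zaxis(ch) [ 0.388  0.001 -0.921] yaxis [-0.011 -1.    -0.006] F [ 7.7 -3.7 -3. ] Fch [ 6.2 -5.9] open 0.0002602709783938199 j [-0.11  0.09 -0.55  0.57  0.16  2.76]
brass n 1248 wing n 287
 wing axis deg (mod180) 28.5 coh 0.978  top z p99 [145.9 146.6 167.7]
 flange n 313 [115.1 116.1 119.7]
```

>>> arm_command(gripper=[0,0,0], dp=[[-0.09,0.07,-0.02],[-0.09,0.08,-0.02],[-0.09,0.08,-0.02]], twist=[[0,0,0],[0,0,0],[0,0,0]])

```text
time_s: 15.8
ee_pos: [0.4777, -0.0282, 0.2977]
eef_rot: [-0.027, 0.969, 0.144, 0.2]
ft_force: [14.1, -8.6, -10.8]
opening: 0.0001
```

```bash
python3 -c "
from h import *
st()
f=grab_frame('wrist'); wing(f);cv2.imwrite('pics/w13.png',f['img'])
"
```

```text
t 15.8 tcp [ 0.4777 -0.0282  0.2977] tip [ 0.5437 -0.0092  0.1385] | tip in chipper [-110.1  -23.2  138.5] rel nut [-10.1 -23.2]
 zaxis(ch) [ 0.396 -0.012 -0.918] yaxis [-0.017 -1.     0.006] F [ 14.1  -8.6 -10.8] Fch [ 10.8 -12.5] open 5.909197331096444e-05 j [-0.1   0.08 -0.56  0.55  0.15  2.77]
brass n 1175 wing n 235
 wing axis deg (mod180) 28.0 coh 0.985  top z p99 [146.4 146.8 163.7]
 flange n 305 [115.5 116.5 119.7]
```

View pics/w13.png

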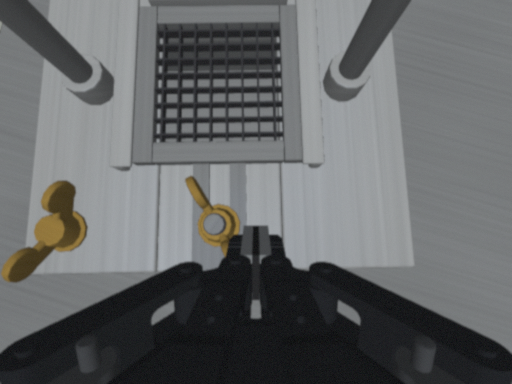

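>>> arm_command(gripper=[0,0,0,0,0,0,0,0,0,0], dp=[[0.35,-0.3,0],[0.35,-0.4,0],[0.1,-0.5,0.1],[0,-0.5,0.5],[-0.3,-0.5,0.9],[-0.9,-0.3,0.5],[-0.9,-0.3,0],[-0.9,-0.3,0],[-0.9,-0.3,0],[0,0,0]], twist=[[0,0,0],[0,0,0],[0,0,0],[0,0,0],[0,0,0],[0,0,0],[0,0,0],[0,0,0],[0,0,0],[0,0,0]])

```text
time_s: 16.85
ee_pos: [0.3974, -0.1215, 0.3504]
eef_rot: [-0.027, 0.969, 0.144, 0.199]
ft_force: [0.5, 0.0, -0.5]
opening: -0.0001
```

```bash
python3 -c "
from h import *
st()
f=grab_frame('wrist'); wing(f);cv2.imwrite('pics/w14.png',cv2.resize(f['img'],(768,576)))
f=grab_frame('scene'); wing(f)
f=grab_frame('top'); wing(f)
cv2.imwrite('pics/t14.png',cv2.resize(f['img'],(768,576)))
"
```

```text
t 16.85 tcp [ 0.3974 -0.1215  0.3504] tip [ 0.4631 -0.1023  0.1911] | tip in chipper [-215.4  -87.1  191.1] rel nut [-115.4  -87.1]
 zaxis(ch) [ 0.394 -0.011 -0.919] yaxis [-0.019 -1.     0.004] F [ 0.5  0.  -0.5] Fch [ 0.5 -0.1] open -8.460785487872158e-05 j [-0.37 -0.06 -0.54  0.76  0.24  2.51]
brass n 695 wing n 238
 wing axis deg (mod180) 29.0 coh 0.991  top z p99 [145.8 146.1 146.7]
 flange n 180 [115.1 116.5 120.4]
brass n 82 wing n 31
 wing axis deg (mod180) 31.3 coh 0.927  top z p99 [145.8 146.7 147.5]
 flange n 16 [115.3 117.4 121.1]
brass n 49 wing n 12
 wing axis deg (mod180) 27.9 coh 0.983  top z p99 [150.  150.5 150.6]
 flange n 14 [112.9 116.2 120.1]
```

View pics/w14.png

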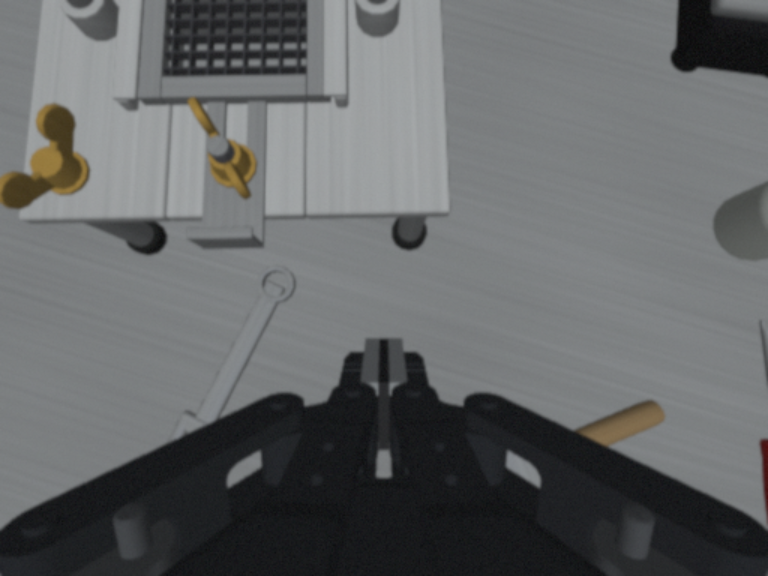

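View pics/t14.png

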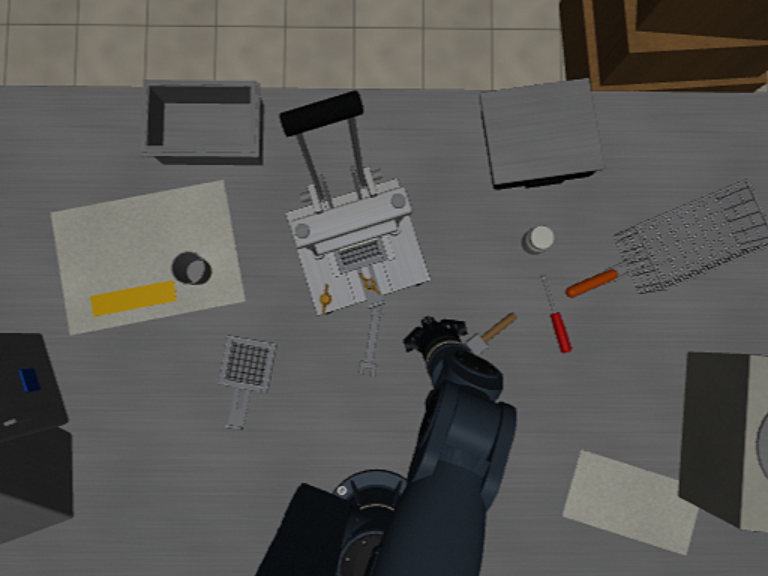

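```bash
python3 -c "
from h import *
f=grab_frame('wrist'); C=lambda p:np.round([(p-O)@X*1e3,(p-O)@Y*1e3,p[2]*1e3],1)
g=lambda x,y:((x+.5)/1.5-.5,(y+.5)/1.5-.5)
for n,u,v,h in [('lipL',188,240,.132),('lipR',258,238,.132),('deckL',25,220,.11),('deckR',447,213,.11)]: print(n,C(wz(f,*g(u,v),h)),C(w(f,*g(u,v))))
"
```

```text
lipL [-148.7   16.   132. ] [-149.    15.5  133.1]
lipR [-148.2  -21.8  132. ] [-142.6  -15.8  112.4]
deckL [-128.7  124.5  110. ] [-128.7  124.5  110. ]
deckR [-128.2 -128.4  110. ] [-128.3 -128.4  110.4]
```

```bash
python3 -c "
from h import *
print(ticket.hand_in())"
```

```text
the job is handed in; nothing more can be done
None
```

I pushed the blade frame home by its lip and ran the wing nut down clockwise until it would turn no further. I kept the fingers shut throughout, so nothing was taken between them. I handed the job in at about 17 s.

**Frame:** It went from about 27 mm out to the back stop, where the push force rose to about 35 N. In the last picture the lip stands 20.0 mm ahead of the deck's front edge, which is what fully home should give.

**Nut:** It took three full strokes, then a fourth that stalled.
- **Seating:** A second, gentler push stalled at the same wing angle (27–28°). The force rose from 8.5 to 16.5 N and the wing did not move. It had turned about 9.8 rad in all.
- **Height:** The wing tops are at about 146.5 mm and the flange top at about 116.3 mm. Seated should be 146 and 116, so they agree within the cameras' accuracy. One low-resolution overhead reading gave 150 mm for the wing tops, which I took as noise.
- **After the retreat:** The wing was still at 29° once the arm had moved clear.

**One slip:** On the fourth stroke the fingertip rode up too high against the wing. Pulling back seems to have turned the nut about 10° the wrong way. The second push closed that again.

In the last overhead picture the loose things are where they were, and the arm stands clear of everything. The brush is partly hidden behind the gripper there, though the arm never went down near it.

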